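Hang the tray bracket on the slotted upright

TASK

Pick up the steel tray bracket by its middle rib, put both of its claws into the two slots of the upright, and press it down until it clicks past the spring catch and sits fully home and level, then let go of it. Work by feel and gently, never forcing the bracket against the upright (keep below about 30 N), and do not shift or upset the glassware and bottles standing about.

Things in the scene. Friction and masses are not known exactly. Their poses are not given: they have to be found in the camera images.
- bracket: Loose steel tray bracket, 0.25 to 0.46 kg, standing on its tray. Origin at the bottom of its back plate's rear face, mid-width. Axes: x from the tray towards the claws, y across, z up. Tray 110 (x) x 80 (y) mm, 6 mm thick, rims 14 mm high, wholly in front (-x) of the origin; back plate 50 mm wide, 8 mm thick, 120 mm high at its rear end.
- grip_point (a point): Where to grip the bracket: centre of the grip on its rib, 62 mm in front (-x) of the rear face, 54 mm above the tray's underside; the bracket's axes. The rib stands lengthwise on the middle of the tray, 12 mm thick in y, 66 mm high, and runs from 33 mm in front of (-x) to 54 mm behind this point: pinch it across y.
- claw_point (a point): Middle of the back plate's rear face, at the underside of the lower claw's neck, 38 mm above the tray's underside; the bracket's axes. Two like claws, the upper 50 mm above the lower, 5 mm wide (y), stick out 12.5 mm in +x: neck 10 mm high, then a tooth that hangs 13 mm below the neck, 5.5 mm clear of the rear face.
- flange_top (a point): Middle of the flange (17 x 50 mm) on top of the bracket's back plate, 120 mm above the tray's underside; the bracket's axes. Keep hold of the rib while hooking and pressing: let go before the teeth are down behind the strip, the bracket tips out.
- upright: Fixed slotted upright: grey column on a foot plate 140 x 130 x 10 mm reaching 35 mm in front of the strip. Origin on the bench, straight below the front face of the strip, mid-width of the column. x points into the upright (away from the bracket's side), y sideways, z up. The claws go in along x, bracket level and its axes parallel to these.
- slot_point (a point): Front face of the upright's strip, 88 mm above the bench, level with the lower slot's bottom edge, mid-width of the column; the upright's axes. Two slots, 8 mm wide, 28 mm high, the upper 50 mm above. The strip (4 mm thick, hollow 22 mm behind) is clamped by hand: both slots lie together up to 6 mm to either side (y) of this point, unmeasured; find them by sight or feel.
- strip_top (a point): Top of the strip's front face, 176 mm above the bench. How it goes: hold claw_point 15.5 mm (+-2) above slot_point, push in along x till the rear face meets the strip (a claw beside its slot stops 12 mm short), then press down 15.5 mm. In the first 7 mm a spring catch resists with 4 to 10 N beyond the weight, then snaps over. Home: claw_point level with slot_point, 0 to 2 mm in front.
- flask: conical glass flask with stopper, 68 x 68 x 121 mm, beside the upright; origin at the centre of its underside; leave it alone
- drop_bottle: small amber dropper bottle with white cap, 40 x 40 x 81 mm, beside the upright; origin at the centre of its underside; leave it alone
- beaker: glass beaker 67 x 73 x 86 mm, on the bench nearer the robot; origin at the centre of its underside; leave it alone
- jar: white jar with a screw lid, 45 x 45 x 62 mm, on the bench nearer the robot; origin at the centre of its underside; leave it alone
Mind the look-alikes: they are no part of the job. What is shaped like the bracket but purple is not meant.

How it is judged (in metres and radians):
On the way, in this order (a step that is already met when the one before it is completed fails the run):
1. the bracket is lifted clear of the bench (height (world z) of grip_point above 0.085 m), for 0.1 s.
2. both claws are inside the slots, not yet pressed down (x of grip_point in the frame of slot_point between -0.0665 and -0.057 m and y of grip_point in the frame of slot_point between -0.011 and 0.011 m and z of grip_point in the frame of slot_point between 0.023 and 0.036 m), for 0.1 s.
3. the bracket is pressed down past the catch, fully home (x of grip_point in the frame of slot_point between -0.0665 and -0.057 m and y of grip_point in the frame of slot_point between -0.011 and 0.011 m and z of grip_point in the frame of slot_point between 0.012 and 0.0195 m and angle between grip_point's own z axis and vertical below 0.08 rad and angle between the x axis of grip_point and the x axis of slot_point, either way round below 0.15 rad), for 0.2 s.
At the end, for the whole second after the job is handed in: the bracket hangs on the upright with both claws in the slots, fully down (within 3.5 mm of resting on the slots' edges), its rear face within 4.5 mm of the strip, level within 0.08 rad and square within 0.15 rad, released and at rest (all of step 3 and linear speed of bracket below 0.01 m/s and contact force between bracket and the fingers below 0.05 N); the robot touches nothing.
It fails at once if the bracket is forced against the upright with more than 35 N (contact force between bracket and upright above 35 N).
It fails at once if the flask is shifted by more than 15 mm or tipped (distance of flask from where it was at the start of the episode above 0.015 m or angle between flask's own z axis and vertical above 0.3 rad).
It fails at once if the drop_bottle is shifted by more than 15 mm or tipped (distance of drop_bottle from where it was at the start of the episode above 0.015 m or angle between drop_bottle's own z axis and vertical above 0.3 rad).
It fails at once if the beaker is shifted by more than 15 mm or tipped (distance of beaker from where it was at the start of the episode above 0.015 m or angle between beaker's own z axis and vertical above 0.3 rad).
It fails at once if the jar is shifted by more than 15 mm or tipped (distance of jar from where it was at the start of the episode above 0.015 m or angle between jar's own z axis and vertical above 0.3 rad).
It also fails if it takes over 51 s, if anything falls off the work surface, if the arm or the gripper's body presses on something with over 40 N, if the wrist force passes 120 N, or if a joint passes its speed limit or range.

ROBOT

A 6-joint arm with a two-finger parallel gripper is mounted at the origin on the work surface; the furniture and walls round the work are solid. World frame = base frame: x ahead of the robot, y to its left, z up, the work surface at z = 0. Lengths are in mm, angles in rad, forces in N, time in s.
With the tool pointing down it reaches from about 275 to 825 mm from the base axis. Payload 4.9 kg.
Tool frame: the origin (TCP) lies between the finger pads; the fingertips stand 19 mm ahead of it and the grasp point (between the pads) is the TCP; z points along the fingers, y is the line along which they close (so a half turn about z gives the same grasp; the last joint's range is limited). The gripper opens to 85 mm and grips with 20 to 120 N. Pads are 22 mm wide; open, the fingers measure 114 mm over their backs; the gripper's body (76 mm by 85 mm) begins 54 mm behind the grasp point. The pads swing forward as they close: fully open they stand 13 mm farther back than shut.
Start: joints at [1.209, 0.326, -0.193, 1.052, 0, 1.437], TCP at [124.202, 535.81, 250.281] pointing down, gripper open.
Joint ranges: [-2.65, 2.65], [-0.97, 1.79], [-1.3, 1.35], [-1.93, 2.1], [-1.47, 1.37], [-3.14, 3.14]. Speed limits (rad/s): [2.57, 2.57, 3.14, 3.14, 3.14, 3.14].

INTERFACE

Orientations are given as a 3x3 rotation matrix whose columns are the frame's x, y, z axes.
In Python, from cell import robot gives the robot as it stands. Calls block until the motion is done:
- robot.goto(position, orientation): joint-space move of the TCP to a pose.
- robot.move_straight(position, vel=150, attitude=None): straight line of the TCP; attitude=None keeps the orientation; vel is the mean speed in mm/s.
- robot.move_j(angles): joint-space move.
- robot.release() and robot.gripper_close(strength=None): open the fingers fully, or close them until they stop; strength is the grip in N (None keeps the last).
- robot.pause(seconds).
- robot.solve_ik(position, orientation): joint angles nearest the present ones, or None.
- robot.capture(name): name is "scene" or "top"; returns a dict with "image" (400x640x3 uint8, red, green, blue), "intrinsics" (3x3 intrinsics, pixels), "rvec" (rotation vector, rad) and "tvec" (3), from world to camera coordinates, as OpenCV has them. Camera axes: x right, y down, z forward; pixel columns grow to the right and rows downward; lengths in mm; the calibration is good to about 2 mm. A picture is of the moment at which its call begins. There is no depth.
A pose or a line that the arm cannot do raises robot.Unreachable and nothing moves.
- robot.sign_off(): hands the job in; it is judged then, once.
Trained networks look in the newest picture that a camera, given by its name, has taken for a name from the list of things; names that differ only in an ending like _2 or _b are one class to them, and where a whole thing is asked for, a point or a joint stands for the part that bears it (a point fixed in the world has none). Each returns a list of dicts, best first, with "confidence" (0 to 1); they miss things now and then, are a little off and sometimes report something else, mostly with a low value. They report only what shows in the picture. A call takes as long as a camera call. They do not tell look-alikes from the thing itself.
- robot.boxes_of(label, camera): "at" ([x, y, z] in mm, in world coordinates, good to about 4 mm: the middle of the surface that is visible of it).
Readings, each from a call of its own:
- robot.read_time_s(): time.
- robot.read_joint_positions(): joint angles.
- robot.read_qvel(): joint speeds.
- robot.read_joint_torque(): joint torques, N m.
- robot.read_position(): TCP position.
- robot.read_orientation(): TCP orientation.
- robot.read_force(): force on the tool from outside, world axes, zero at the start.
- robot.read_moment(): the same for the moment, N m.
- robot.read_finger_gap(): finger opening in mm.
- robot.read_gripper_force(): force on a finger pad.
Only numpy, scipy, OpenCV 4.12 (cv2) and the standard library are available. Lean on these libraries where they do the work, as an engineer would, in place of code of your own. Each camera call takes 0.05 s, during which the arm holds its last target. There are 200 camera calls.

## Working session

There is one attempt and no reset: what is moved stays moved. The work goes in short steps, each a Python script; the robot and the scene stay as the last script left them, time stands still between calls to the robot, and variables do not carry over. Pictures are saved under pics/ and viewed, at most 10 in all, crops included, and the job is handed in when it is done.

```bash
mkdir -p pics; ls
python3 - <<'E'
from cell import robot
import cv2
for c in ("scene","top"):
    d=robot.capture(c); cv2.imwrite(f"pics/{c}0.png",d["image"][:,:,::-1])
    print(c,d["intrinsics"].tolist(),d["rvec"],d["tvec"])
    for n in ("bracket","grip_point","claw_point","flange_top","upright","slot_point","strip_top","flask","drop_bottle","beaker","jar"):
        print(n,[(list(map(round,b["at"])),round(b["confidence"],2)) for b in robot.boxes_of(n,c)][:4])
print(robot.read_time_s(),robot.read_orientation())
E
```

```text
pics
scene [[369.19914926941374, 0.0, 325.1088287478517], [0.0, 369.19914926941374, 194.2602612961395], [0.0, 0.0, 1.0]] [ 2.01890904 -1.36966212  0.57212249] [-173.58574168  460.42928132  695.86930061]
bracket [([492, 247, 25], 0.76), ([311, 166, 12], 0.75)]
grip_point [([492, 238, 25], 0.68), ([313, 171, 14], 0.65)]
claw_point [([309, 172, 15], 0.95), ([488, 242, 29], 0.56)]
flange_top [([314, 170, 16], 0.75)]
upright [([673, 33, 70], 0.61)]
slot_point [([677, 32, 67], 0.85)]
strip_top [([677, 31, 71], 0.97)]
flask [([678, 177, 46], 0.73), ([678, 31, 69], 0.57)]
drop_bottle [([668, -100, 40], 0.8), ([676, 33, 68], 0.47)]
beaker [([372, -14, 48], 0.61)]
jar [([429, -226, 64], 0.66)]
top [[376.3498398268165, 0.0, 318.5320657179645], [0.0, 376.3498398268165, 198.8037528595918], [0.0, 0.0, 1.0]] [ 2.12481618 -2.16491214  0.13270359] [ 52.36824093 564.31183799 887.61195559]
bracket [([477, 250, 10], 0.76), ([306, 171, 10], 0.62)]
grip_point [([481, 248, 11], 0.76), ([306, 174, 8], 0.65)]
claw_point [([478, 244, 7], 0.81), ([303, 173, 7], 0.8)]
flange_top [([477, 249, 8], 0.95), ([306, 172, 4], 0.94)]
upright [([480, 248, 12], 0.21)]
slot_point [([692, 43, 45], 0.58), ([478, 246, 10], 0.18)]
strip_top [([691, 44, 46], 0.8)]
flask [([676, 181, 46], 0.9), ([441, -219, 59], 0.44), ([690, 42, 47], 0.33)]
drop_bottle [([675, -94, 52], 0.51)]
beaker [([367, -19, 1], 0.91)]
jar [([442, -212, 62], 0.56)]
1.2 [[-9.74168810e-01  2.25821012e-01  9.52280951e-06]
 [ 2.25821011e-01  9.74168810e-01 -2.18975273e-05]
 [-1.42217458e-05 -1.91814376e-05 -1.00000000e+00]]
```

View pics/scene0.png

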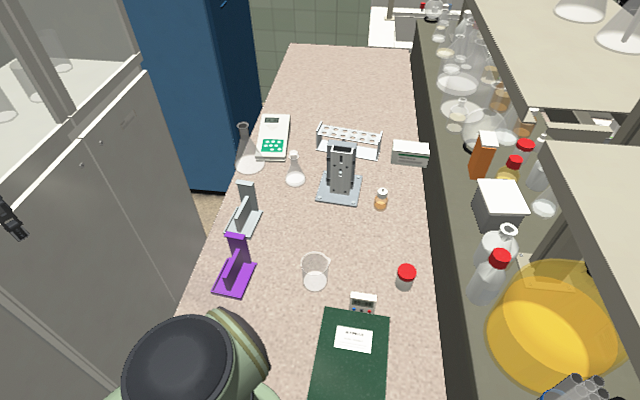

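View pics/top0.png

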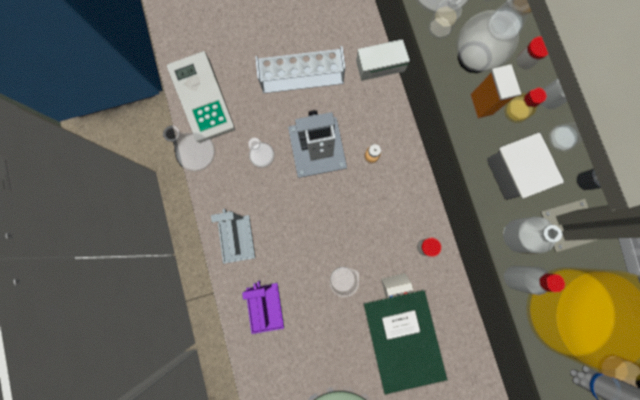

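Two bracket-shaped things: a grey one at top (235,238) / scene (243,210), and a purple one at top (264,307) / scene (235,268). The grey steel one is meant, and purple is the look-alike. I'll confirm with an enlarged crop showing the upright as well.

Run:
```python
import cv2,numpy as np
t=cv2.imread("pics/top0.png"); s=cv2.imread("pics/scene0.png")
f=lambda i,x,y:cv2.resize(i[y:y+70,x:x+70],(400,400),interpolation=cv2.INTER_CUBIC)[:300 if 0 else 400]
r=np.hstack([f(t,200,200),f(t,283,108)])
cv2.imwrite("pics/crop1.png",r)
r=np.hstack([f(s,215,175),f(s,305,138)])
cv2.imwrite("pics/crop2.png",r)
```

```text
(no output)
```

View pics/crop1.png

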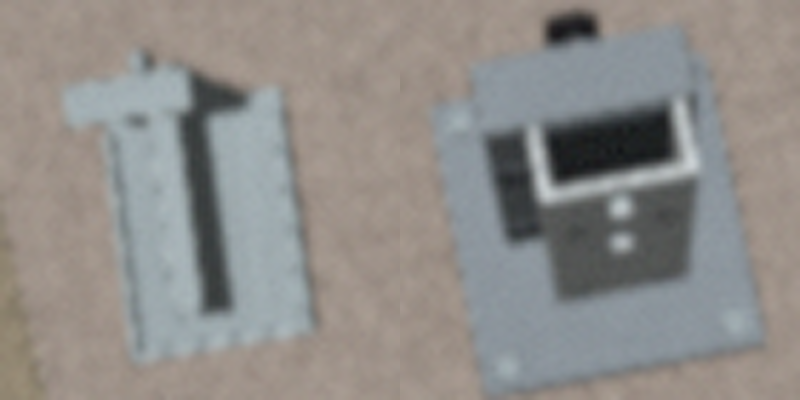

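View pics/crop2.png

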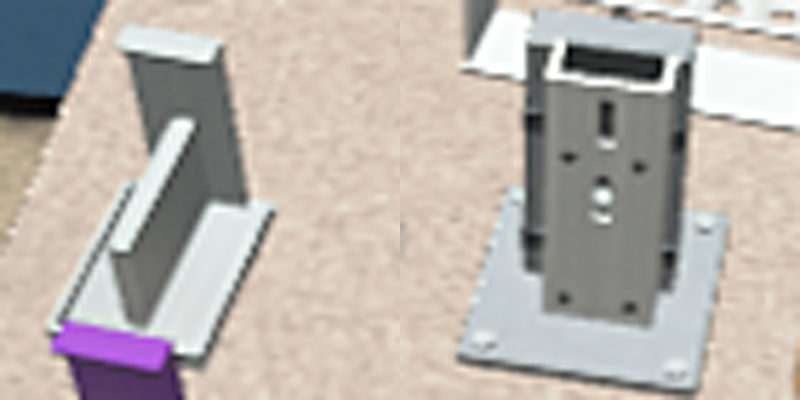

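The crops confirm the grey steel bracket, rib lengthwise and claws pointing away from the robot. The upright strip's upper slot shows at about scene (341,159). Next I'll fit both poses from the corner points.

```bash
cat > fit.py <<'E'
import cv2,numpy as np
from scipy.optimize import least_squares
from cell import robot
def cams():
    return {c:robot.capture(c) for c in ("scene","top")}
def proj(d,P):
    return cv2.projectPoints(np.float64(P).reshape(-1,1,3),np.float64(d["rvec"]),np.float64(d["tvec"]),np.float64(d["intrinsics"]),None)[0].reshape(-1,2)
def toW(p,P):
    x,y,a=p[:3];P=np.atleast_2d(np.float64(P));c,s=np.cos(a),np.sin(a)
    return np.c_[x+c*P[:,0]-s*P[:,1],y+s*P[:,0]+c*P[:,1],P[:,2]]
def fit(D,obs,p0):
    def r(p):
        return np.concatenate([(proj(D[c],toW(p,P))-np.array(uv)).ravel() for c,P,uv in obs])
    f=least_squares(r,p0,loss="soft_l1",x_scale=[10,10,.1])
    return f.x,r(f.x).reshape(-1,2)
E
cat > m.py <<'E'
from fit import *
D=cams(); k=70/400
t=lambda x,y,ox=200,oy=200:(ox+x*k-.4,oy+y*k-.4)
obs=[]
T=lambda P,x,y:obs.append(("top",P,t(x,y)))
S=lambda P,x,y:obs.append(("scene",P,t(x,y,215,175)))
T([-110,-40,7],315,330);T([-110,40,7],135,360)
S([-95,6,66],110,248);S([-95,-6,66],127,253);S([-8,-6,66],195,122)
S([-110,-40,0],200,368);S([-8,-25,116],222,66)
T([0,25,120],65,90);T([0,-25,120],188,66)
b,r=fit(D,obs,[520,250,.1]);print("bracket",b);print(r.round(1))
obs=[]
T=lambda P,x,y:obs.append(("top",P,t(x-400,y,283,108)))
S=lambda P,x,y:obs.append(("scene",P,t(x-400,y,305,138)))
T([-35,65,10],490,393);T([-35,-65,10],765,343)
S([-35,65,10],460,360);S([-35,-65,10],692,395)
u,r=fit(D,obs,[660,30,.1]);print("upright",u);print(r.round(1))
for P in ([0,0,152],[0,0,166],[0,0,138],[0,0,102],[0,0,88],[0,30,176],[0,-30,176],[0,22,176],[0,-22,176],[0,6,152]):
    q=proj(D["scene"],toW(u,P))[0]; q2=proj(D["top"],toW(u,P))[0]
    print(P,((q-[305,138]+.4)/k+[400,0]).round(),((q2-[283,108]+.4)/k+[400,0]).round())
E
python3 m.py
```

```text
bracket [5.26370241e+02 2.58558198e+02 1.39003021e-01]
[[ 0.2  0.8]
 [ 0.   0.6]
 [-0.9 -0.4]
 [ 0.3 -0.5]
 [ 0.5  0. ]
 [ 0.6  1.2]
 [-0.3 -1.7]
 [-0.4 -0.7]
 [ 0.2  0. ]]
upright [6.71634438e+02 3.64135706e+01 1.61734669e-01]
[[-0.8  0.6]
 [ 0.9  0.3]
 [-0.5 -1.4]
 [ 1.2 -0.6]]
[0, 0, 152] [599. 123.] [610. 207.]
[0, 0, 166] [600. 101.] [610. 197.]
[0, 0, 138] [598. 145.] [611. 217.]
[0, 0, 102] [595. 199.] [612. 242.]
[0, 0, 88] [594. 219.] [612. 251.]
[0, 30, 176] [540.  76.] [531. 204.]
[0, -30, 176] [661.  93.] [688. 175.]
[0, 22, 176] [556.  78.] [552. 200.]
[0, -22, 176] [645.  91.] [667. 179.]
[0, 6, 152] [587. 121.] [595. 210.]
```

Both fits are consistent (residuals about 1 px): bracket at (526,259), yaw 0.139; upright at (672,36), yaw 0.162; slots about 3.7 mm to −y. Next I'll grasp the rib, lift, and move to a pose in front of the upright.

```bash
cat >> fit.py <<'E'
b=np.array([526.4,258.6,.139]); u=np.array([671.6,36.4,.1617])
def R(a):
    y=np.array([-np.sin(a),np.cos(a),0]);z=np.array([0,0,-1.]);return np.c_[np.cross(y,z),y,z]
def up(x,y,z): return toW(u,[x,y,z])[0]   # upright-frame -> world, grip point
def st(tag=""):
    f=np.array(robot.read_force());c,s=np.cos(u[2]),np.sin(u[2])
    p=np.array(robot.read_position());d=p-[u[0],u[1],0]
    print(tag,"t%.1f"%robot.read_time_s(),"upr",np.round([c*d[0]+s*d[1],-s*d[0]+c*d[1],p[2]],2),"F",np.round([c*f[0]+s*f[1],-s*f[0]+c*f[1],f[2]],1),"gap %.1f"%robot.read_finger_gap(),flush=True)
E
python3 - <<'E'
from fit import *
g=toW(b,[-62,0,54])[0]
robot.goto(g+[0,0,110],R(b[2])); st()
robot.move_straight(g,vel=120); st("down")
robot.gripper_close(80); st("closed")
robot.move_straight(g+[0,0,90],vel=100); st("lift")
robot.move_straight(up(-120,-3.7,140),vel=150,attitude=R(u[2])); 
robot.move_straight(up(-95,-3.7,119.5),vel=60);robot.pause(.3); st("pre")
print(robot.read_moment())
D=cams();k=70/400
for c in D: cv2.imwrite(f"pics/{c}1.png",D[c]["image"][:,:,::-1])
f=lambda i,x,y:cv2.resize(i[y:y+70,x:x+70],(400,400),interpolation=cv2.INTER_CUBIC)
cv2.imwrite("pics/crop3.png",np.hstack([f(D["scene"]["image"],300,135),f(D["top"]["image"],275,108)])[:,:,::-1])
E
```

```text
t3.0 upr [-169.65  244.79  164.19] F [ 0.1  1.1 -0.2] gap 85.1
down t4.0 upr [-168.96  244.3    54.59] F [-0.1  0.3  0.1] gap 85.1
closed t4.7 upr [-169.39  244.07   54.31] F [-0.5  0.   4.3] gap 10.5
lift t5.7 upr [-170.1   243.96  143.29] F [ 0.8  0.1 -3.1] gap 10.7
pre t8.6 upr [-95.02  -3.73 119.81] F [ 0.7 -0.4 -3.6] gap 10.6
[-0.02422841  0.06403992 -0.02172462]
```

View pics/crop3.png

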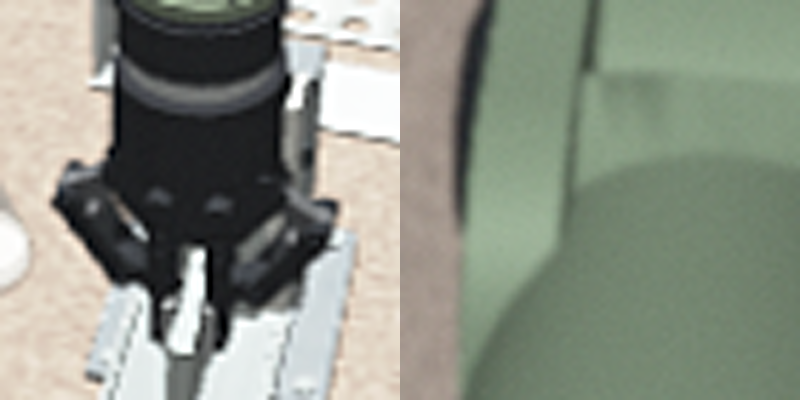

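The bracket is held level at the upright; the gripper hides the slots, so I'll go in by feel.

```bash
cat >> fit.py <<'E'
def force():
    f=np.array(robot.read_force());c,s=np.cos(u[2]),np.sin(u[2]);return np.array([c*f[0]+s*f[1],-s*f[0]+c*f[1],f[2]])
def advance(x,xend,y,z,F0,lim=4,step=1.5):
    while x<xend:
        x+=step; robot.move_straight(up(x,y,z),vel=25)
        if abs((force()-F0)[0])>lim: return x,True
    return x,False
E
python3 - <<'E'
from fit import *
y,z=-3.7,119.5
F0=force(); st()
robot.move_straight(up(-80,y,z),vel=50); st("near")
x,h=advance(-80,-56,y,z,F0); st(f"hit {x} {h}")
E
```

```text
t8.7 upr [-94.99  -3.73 119.72] F [ 0.1  0.4 -2.8] gap 10.9
near t9.1 upr [-79.74  -3.71 119.34] F [-0.8 -0.6 -3.2] gap 10.7
hit -62.0 True t12.1 upr [-62.6  -3.8 119.4] F [-4.3 -2.8 -2.2] gap 11.4
```

In: it reached full depth (x ≈ −62.6) with a slight −y side force. I'll relax that and press down in small steps.

Run:
```python
from fit import *
x,y,z=-62.5,-4.6,119.5
robot.move_straight(up(x,y,z),vel=20); robot.pause(.2); st("relax")
while z>104.5:
    z-=1.0; robot.move_straight(up(x,y,z),vel=20); f=force(); st(f"z{z}")
    if f[2]>18 or np.abs(f[:2]).max()>12: print("stop"); break
```

```text
relax t12.6 upr [-62.55  -4.12 119.45] F [-2.8  0.2 -3.7] gap 10.5
z118.5 t12.8 upr [-62.51  -4.32 118.55] F [-2.7  0.6 -1.6] gap 10.9
z117.5 t13.1 upr [-62.75  -4.48 117.76] F [-4.6  1.   2.3] gap 10.9
z116.5 t13.3 upr [-63.19  -4.56 116.89] F [-7.   0.3  3. ] gap 10.4
z115.5 t13.6 upr [-63.76  -4.68 115.73] F [-7.6 -0.3  3.3] gap 10.7
z114.5 t13.8 upr [-63.75  -4.72 114.8 ] F [-7.6  0.3  4.6] gap 10.6
z113.5 t14.1 upr [-63.76  -4.76 113.63] F [-7.7 -0.2  1.7] gap 11.0
z112.5 t14.3 upr [-63.76  -4.78 112.42] F [-6.5  0.7  1.8] gap 10.9
z111.5 t14.6 upr [-63.77  -4.8  111.22] F [-6.2  0.1 -0.1] gap 10.6
z110.5 t14.8 upr [-63.72  -4.78 109.96] F [-5.3 -1.5 -1.8] gap 10.7
z109.5 t15.1 upr [-63.63  -4.75 108.8 ] F [-4.6 -0.9 -2.7] gap 11.3
z108.5 t15.3 upr [-63.59  -4.67 107.63] F [-4.5 -0.5 -4.6] gap 11.2
z107.5 t15.6 upr [-63.57  -4.63 106.85] F [-5.3 -1.4 -4.4] gap 11.2
z106.5 t15.8 upr [-63.57  -4.63 106.01] F [-6.  -0.3 -3.1] gap 10.9
z105.5 t16.1 upr [-63.59  -4.6  105.08] F [-7.1  0.  -2.4] gap 10.6
z104.5 t16.3 upr [-63.62  -4.6  104.42] F [-6.9 -1.   0.6] gap 10.9
```

Past the catch. Now I'll press to the seat, gently.

Run:
```python
from fit import *
x,y,z=-63.2,-4.6,104.5
while z>101.6:
    z-=.5; robot.move_straight(up(x,y,z),vel=15); f=force(); st(f"z{z}")
    if f[2]>8: print("seated"); break
robot.pause(.4); st("held"); print(robot.read_moment())
```

```text
z104.0 t16.6 upr [-63.63  -4.62 104.29] F [-7.  -0.6  1.2] gap 10.8
z103.5 t16.8 upr [-63.62  -4.63 104.18] F [-6.4  0.4  2.9] gap 10.8
z103.0 t17.1 upr [-63.59  -4.67 104.03] F [-8.4  0.1  5.4] gap 10.6
z102.5 t17.3 upr [-63.56  -4.68 103.88] F [-10.1  -0.4   8.4] gap 11.2
seated
held t17.7 upr [-63.57  -4.68 103.84] F [-9.5  0.   7.3] gap 10.9
[-0.24788467  1.66153032 -0.0479156 ]
```

Run:
```python
from fit import *
robot.move_straight(up(-63.5,-4.6,103.6),vel=15); st("relax")
robot.release(); robot.pause(.2); st("open")
robot.move_straight(up(-72,-4.6,105),vel=40)
robot.move_straight(up(-72,-4.6,230),vel=120)
robot.goto(up(-230,60,280),R(u[2])); robot.pause(.3); st("away")
D=cams()
f=lambda i,x,y:cv2.resize(i[y:y+70,x:x+70],(400,400),interpolation=cv2.INTER_CUBIC)
cv2.imwrite("pics/crop4.png",np.hstack([f(D["scene"]["image"],300,135),f(D["top"]["image"],275,108)])[:,:,::-1])
h=np.array([*up(0,-4.6,0)[:2],u[2]])
k=70/400
for P in ([-95,0,116],[-8,0,116],[0,25,170],[0,-25,170],[-110,-40,50],[-110,40,64]):
    print(P,((proj(D["scene"],toW(h,P))[0]-[300,135]+.4)/k).round(),((proj(D["top"],toW(h,P))[0]-[275,108]+.4)/k+[400,0]).round())
```

```text
relax t18.0 upr [-63.62  -4.66 104.25] F [-6.6 -0.1  1.8] gap 10.7
open t18.9 upr [-63.51  -4.61 103.59] F [-0.2  0.4  0.3] gap 85.3
away t21.5 upr [-229.34   59.65  279.42] F [-0.2  0.3  0.1] gap 85.6
[-95, 0, 116] [197. 326.] [711. 460.]
[-8, 0, 116] [231. 207.] [672. 250.]
[0, 25, 170] [187. 106.] [602. 204.]
[0, -25, 170] [288. 120.] [733. 180.]
[-110, -40, 50] [268. 456.] [808. 503.]
[-110, 40, 64] [108. 410.] [622. 532.]
```

View pics/crop4.png

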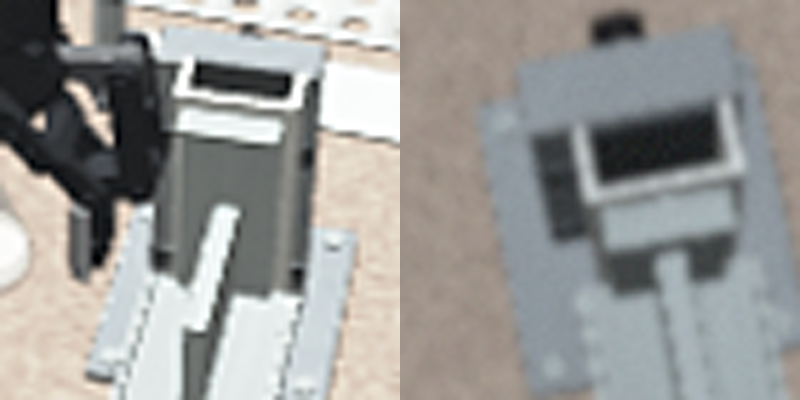

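The bracket hangs flush on the strip. Its rib ends are at scene-crop (197,328) and (230,207), within 2 crop pixels (under 1 mm) of the predicted home pose, and the gripper is clear.

```bash
python3 -c "
from cell import robot
print(robot.sign_off(),robot.read_time_s())"
```

```text
the job is handed in; nothing more can be done
the job is handed in; nothing more can be done
```

The grey bracket is hooked in both slots, pressed past the catch to home and level, and released; I handed the job in after about 22 s of the 51 s, with forces at the wrist staying near 10 N and no verdict shown.

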